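# Square up the bone vise, release the catch, hold the drill feed

## Robot

A 6-joint arm with a two-finger parallel gripper is mounted at the origin on the work surface. World frame = base frame: x ahead of the robot, y to its left, z up, the work surface at z = 0. Lengths are in m, angles in rad, forces in N, time in s.
With the tool pointing down it reaches from about 0.35 to 0.775 m from the base axis. Payload 7.3 kg.
Tool frame: the origin (TCP) lies between the finger pads; the fingertips stand 8 mm ahead of it and the grasp point (between the pads) lies 11 mm behind it (robot.nose_length is the distance from the TCP to the fingertips, in m); z points along the fingers, y is the line along which they close (so a half turn about z gives the same grasp; the last joint's range is limited). The gripper opens to 92 mm and grips with 3 to 60 N. Pads are 19 mm wide; open, the fingers measure 130 mm over their backs; the gripper's body (75 mm by 190 mm) begins 47 mm behind the grasp point.
Start: joints at [1.111, 0.342, 1.524, -0, 1.275, -0.146], TCP at [0.162, 0.499, 0.235] pointing down, gripper open.
Joint ranges: [-2.53, 2.53], [-0.77, 2.02], [0.04, 2.7], [-1, 4.14], [0.28, 2.66], [-3.11, 3.11]. Speed limits (rad/s): [2.57, 2.57, 3.14, 3.14, 3.14, 3.14].

## Interface

Orientations are given as [roll, pitch, yaw] about the fixed x, y, z axes, in that order (R = Rz(yaw) Ry(pitch) Rx(roll)).
In Python, from cell import robot gives the robot as it stands. The module is installed in compiled form; this text tells all that it offers.
- The arm moves only by the shell command python3 -m jog 'ROWS' [FORCE]. ROWS is JSON, a list that holds one entry, the list of rows, each a list of 5 numbers: the gripper's target within -1 to 1 (fully open at 1, half-way at 0, shut at -1), then the shift along the tool's x, y, z in m, then the turn about the tool's z in rad. A call has 1 to 5 rows; each row is the pose to reach, as a shift and turn from the pose commanded when the call began, along the tool's axes at that moment; what a row does not reach only later rows make up. A row lasts 1/12 s, in which the tool goes at most 41.7 mm and 7.16 degrees, less where a joint would pass 70% of its speed; a pose out of reach is approached as far as the arm can. A call with a gripper value outside its range is refused whole. The fingers move at their own pace and stop on an object; FORCE is the grip in N (left out, the last holds). Time passes only in rows, so rows that repeat a pose let the fingers close. It gives the time, the measured TCP pose, the force, the opening and the grip force at its end, in the units of the state.
- robot.observe(): the state, without advancing time (a new reading comes with each control period).
- robot.read_camera(name): name is "scene" or "top" or "wrist"; returns the picture (384x512x3 uint8, red, green, blue); there is no depth.
- robot.camera_model(name): a dict with "camera_matrix" (3x3 intrinsics, pixels), "dist_coeffs" ([k1, k2, p1, p2, k3] as OpenCV has them; the pictures are not rectified), "position" and "attitude" of the camera in the world; the wrist camera has in their place "mount" (4x4, takes a point from camera to tool coordinates, whose origin is the TCP and whose axes are the flange's). Camera axes: x right, y down, z forward; pixel columns grow to the right and rows downward; lengths in m; the calibration is good to about 2 mm. A picture is of the moment at which its call begins: read the wrist's pose just before it. camera_model takes no time and is no camera call.
- robot.hand_in(): hands the job in; it is judged then, once.
The state is a dict: "time": time; "qpos": joint angles; "qvel": joint speeds; "joint_efforts": joint torques, N m; "tool_pos": TCP position; "tool_rot": TCP orientation; "contact_force": force on the tool from outside, world axes, zero at the start; "torque": the same for the moment, N m; "opening": finger opening in m; "grip_force": force on a finger pad.
Only numpy, scipy, OpenCV 4.12 (cv2) and the standard library are available. Lean on these libraries where they do the work, as an engineer would, in place of code of your own. Each camera call takes 0.05 s, during which the arm holds its last target. There are 200 camera calls.

## Task

First use the ball-ended handle of the vise on the drilling stand to swivel and tilt it until the bone model is level and square to the drill (the handle then points straight out of the front of the stand) and leave it so. Then flip the drill's safety catch up and over, away from the feed lever, until it rests on its far side, and only then take the feed lever by its ball knob, pull it fully home towards the vise against its spring, and finish while still holding it there. Leave everything else on the bench where it is.

Things in the scene. Friction and masses are not known exactly. Their poses are not given: they have to be found in the camera images.
- drill_stand: Fixed drilling stand, grey base plate 220 x 460 mm, 20 thick. Origin at table height; its x, y, z is the 'stand frame' (mm) used below: +y runs from drill to vise, -x is its front, facing the robot, z up. The drill (62 diameter, axis along y at x = 0, 130 high) rides on a carriage 65 mm behind the plane (x = -100) of lever and catch, its bit pointing to the vise.
- vise_swivel (a joint): Swivel of the vise about the vertical through stand (0, 130). 0 rad = handle straight out of the front (stand -x), bone square to the drill bit; positive = counterclockwise from above (the ball moves towards stand -y, the drill end). Range -0.9 to 0.9. Stiff friction joint (0.35 N m), stays where it is left.
- vise_tilt (a joint): Tilt of the vise head about its cross axis, 130 mm above the table. 0 rad = handle and bone level; positive = ball end of the handle raised. Range -0.7 to 0.7. Stiff friction joint (0.3 N m), stays where it is left.
- vise_center (a point): Where the swivel and tilt axes of the vise cross: stand (0, 130, 130), fixed to the stand. The jaws round it are 50 mm wide and reach 16 mm above it.
- vise_knob (a point): Centre of the black ball, 30 mm in diameter, on the end of the vise handle (10 mm steel rod), 130 mm from vise_center. The pale bone model held in the jaws sticks out about 130 mm on the opposite side, in line with the handle. With swivel and tilt at 0 the ball is at stand (-130, 130, 130).
- catch (a joint): Safety catch: steel arm hinged on a post between lever and vise. 0 rad = down, nose against the lever's lug, so that the lever cannot be pulled; grows as it flips up and over towards the vise; upright 1.57, stop 2.3. Turns freely (under 1 N): let go before upright it falls back down; from about 1.8 on it tips over to its stop by itself and rests there.
- catch_pivot (a point): Hinge of the catch: stand (-100, -45, 110), axis along stand x, fixed to the stand. The post it sits on ends 120 mm above the table.
- catch_peg (a point): Point on the catch's black thumb peg, 14 mm in diameter, lying along stand x: it sticks out of the arm to the front, free from 36 mm behind this point to 20 mm before it. 66 mm from the hinge axis: at catch angle q it is at stand (-142, -45 - 66 cos q, 110 + 66 sin q). The arm reaches 32 mm beyond the peg.
- feed_lever (a joint): Feed lever, hinged about stand x at lever_pivot. 0 rad = at rest, leaning 0.35 rad from upright to stand -y; grows as its top is pulled towards the vise (+y); 0.70 = fully home at its stop, leaning 0.35 rad to +y. A spring returns it to 0 when let go: 3 N at the ball at rest, 5 N at the stop. It feeds the drill carriage 62 mm towards the vise.
- lever_pivot (a point): Hinge of the feed lever: stand (-100, -140, 35), fixed to the stand.
- lever_handle: Feed lever's shank (12 mm steel rod) with a black ball knob, 34 mm in diameter, on top. Origin at the ball's centre, 160 mm from lever_pivot; z along the shank, upwards. At lever value q the ball is at stand (-100, -140 + 160 sin(q - 0.35), 35 + 160 cos(q - 0.35)).
- pliers_long: Bystander: pliers about 200 mm long with black handles, lying on the table, 18 mm thick.
- pliers_short: Bystander: pliers about 180 mm long with orange handles, lying on the table.
- awl: Bystander: awl, 200 mm long, wooden handle, lying on the table.
- screw_pot: Bystander: aluminium pot 44 mm in diameter, 28 mm high, on the stand's base plate between catch and vise.
- bone_plate: Bystander: steel strip 12 x 70 x 4 mm on the rear of the stand's base plate.
- cordless_drill: Bystander: cordless drill lying on its side at the left of the table, 55 mm thick.
- disinfectant: Bystander: white bottle 60 mm in diameter, 140 mm tall, standing at the right of the table.

How it is judged:
By the outcome, as a careful person would: the job done as asked, in the order asked, and still so for the second after the job is handed in, while the arm keeps its last pose, push and grip.
It also fails if it takes over 58 s, if anything falls off the work surface, if the arm or the gripper's body presses on something with over 40 N, if the wrist force passes 120 N, or if a joint passes its speed limit or range.

## Working session

There is one attempt and no reset: what is moved stays moved. The work goes in short steps, Python scripts to look and compute and a shell command to move; the robot and the scene stay as the last step left them, time stands still between calls to the robot, and variables do not carry over. Pictures are saved under pics/ and viewed, at most 11 in all, crops included, and the job is handed in when it is done.

```bash
mkdir -p pics; ls
python3 - <<'E'
from cell import robot
import cv2,numpy as np
np.set_printoptions(precision=4,suppress=True)
o=robot.observe();print(o)
for n in("scene","top","wrist"):
    print(n,robot.camera_model(n))
a=robot.read_camera("scene");b=robot.read_camera("top")
cv2.imwrite("pics/scene.png",a[:,:,::-1]);cv2.imwrite("pics/top.png",b[:,:,::-1])
E
```

```text
pics
{'time': 0.0, 'qpos': array([ 1.111 ,  0.3427,  1.525 ,  0.    ,  1.2754, -0.146 ]), 'qvel': array([-0.0012, -0.0001,  0.001 ,  0.0005,  0.0025,  0.002 ]), 'joint_efforts': array([  0.0011, -43.1241, -24.4226,   0.0719,   0.0559,  -0.0001]), 'tool_pos': array([0.1619, 0.499 , 0.234 ]), 'tool_rot': array([-3.1401, -0.0002,  2.8278]), 'contact_force': array([ 0.5442,  0.1718, -0.1182]), 'torque': array([-0.0128,  0.0056,  0.0198]), 'grip_force': 0.0, 'opening': 0.09152577507794374}
scene {'camera_matrix': array([[427.0449,   0.    , 245.8571],
       [  0.    , 427.0449, 185.6022],
       [  0.    ,   0.    ,   1.    ]]), 'dist_coeffs': array([-0.0667,  0.    ,  0.    ,  0.    ,  0.    ]), 'position': array([ 1.1893, -0.353 ,  1.2297]), 'attitude': array([-2.528 ,  0.0133,  1.0526])}
top {'camera_matrix': array([[348.4923,   0.    , 249.9494],
       [  0.    , 348.4923, 185.2898],
       [  0.    ,   0.    ,   1.    ]]), 'dist_coeffs': array([0.0197, 0.    , 0.    , 0.    , 0.    ]), 'position': array([0.3719, 0.0522, 1.2861]), 'attitude': array([-3.0218, -0.0106, -1.5806])}
wrist {'camera_matrix': array([[265.8493,   0.    , 252.3023],
       [  0.    , 265.8493, 190.5778],
       [  0.    ,   0.    ,   1.    ]]), 'dist_coeffs': array([-0.0548,  0.    ,  0.    ,  0.    ,  0.    ]), 'mount': array([[ 0.0007, -0.9653, -0.2611,  0.0711],
       [ 1.    ,  0.0009, -0.0007,  0.001 ],
       [ 0.001 , -0.2611,  0.9653, -0.1498],
       [ 0.    ,  0.    ,  0.    ,  1.    ]])}
```

View pics/scene.png

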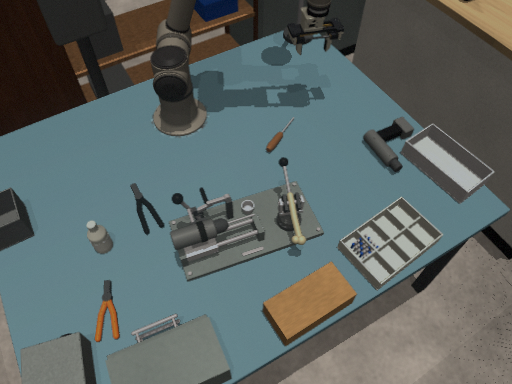

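View pics/top.png

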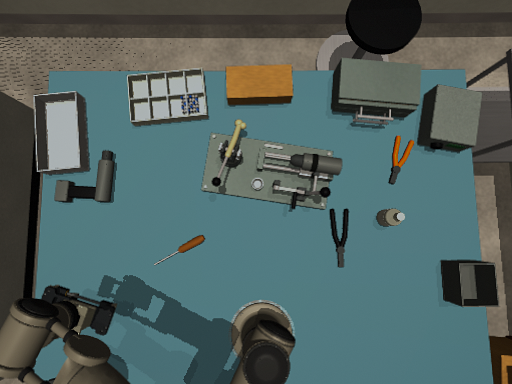

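The scene view shows the vise ball near (284,162) and the lever ball near (178,199). In the top view the vise ball is at (217,181), the lever ball at (325,192), the peg at about (294,203), and the plate's front edge runs (203,190) to (330,210).

```bash
cat > h.py <<'E'
import cv2,numpy as np
from cell import robot
from scipy.spatial.transform import Rotation as R
from scipy.optimize import least_squares
np.set_printoptions(precision=4,suppress=True)
def pose(n,o=None):
    m=robot.camera_model(n)
    if n=="wrist":
        T=np.eye(4);T[:3,:3]=R.from_euler("xyz",o["tool_rot"]).as_matrix();T[:3,3]=o["tool_pos"];T=T@m["mount"]
    else:
        T=np.eye(4);T[:3,:3]=R.from_euler("xyz",m["attitude"]).as_matrix();T[:3,3]=m["position"]
    return m,T
def ray(n,p,o=None):
    m,T=pose(n,o)
    u=cv2.undistortPoints(np.array([[p]],float),m["camera_matrix"],m["dist_coeffs"])[0,0]
    d=T[:3,:3]@[u[0],u[1],1];return T[:3,3],d/np.linalg.norm(d)
def plane(n,p,z,o=None):
    c,d=ray(n,p,o);return c+d*(z-c[2])/d[2]
def tri(*rs):
    A=sum(np.eye(3)-np.outer(d,d) for c,d in rs);b=sum((np.eye(3)-np.outer(d,d))@c for c,d in rs)
    x=np.linalg.solve(A,b);return x,[np.linalg.norm(np.cross(x-c,d)) for c,d in rs]
def proj(n,X,o=None):
    m,T=pose(n,o);Ti=np.linalg.inv(T)
    return cv2.projectPoints(np.atleast_2d(X).astype(float),cv2.Rodrigues(Ti[:3,:3])[0],Ti[:3,3],m["camera_matrix"],m["dist_coeffs"])[0][:,0]
def dark(img,p,r=9,t=45):
    x,y=map(int,p);s=img[y-r:y+r+1,x-r:x+r+1].max(2)
    k=cv2.morphologyEx((s<t).astype(np.uint8),cv2.MORPH_OPEN,cv2.getStructuringElement(2,(5,5)))
    n,l,st,c=cv2.connectedComponentsWithStats(k)
    if n<2:return None
    i=1+np.argmax(st[1:,4]);return c[i]+[x-r,y-r],st[i]
E
python3 - <<'E'
from h import *
a=cv2.imread("pics/scene.png");b=cv2.imread("pics/top.png")
for nm,ps,pt in(("vise",(284,162),(217,181)),("lever",(178,199),(325,192))):
    s=dark(a,ps);t=dark(b,pt);print(nm,s,t)
    if s and t: print(tri(ray("scene",s[0]),ray("top",t[0])))
print("top hsv table/plate",cv2.cvtColor(b,40)[[230,175,185],[200,213,300]])
h=cv2.cvtColor(b,40)
m=(((h[...,1]<90)&(h[...,2]>60))*255).astype(np.uint8);k=np.zeros_like(m);k[125:216,195:350]=m[125:216,195:350]
z=cv2.resize(np.hstack([b[120:220,190:355],cv2.cvtColor(k,8)[120:220,190:355]]),None,fx=2.4,fy=2.4,interpolation=cv2.INTER_CUBIC)
s=cv2.resize(a[145:285,160:335],None,fx=2.4,fy=2.4,interpolation=cv2.INTER_CUBIC)
out=np.zeros((240+336,800,3),np.uint8);out[:240,:z.shape[1]]=z[:,:800];out[240:,:s.shape[1]]=s
cv2.imwrite("pics/z1.png",out)
E
```

```text
vise (array([283.3784, 162.4595]), array([ 5,  7,  8,  6, 37], dtype=int32)) (array([216.    , 181.2982]), array([ 4,  5,  9,  9, 57], dtype=int32))
(array([0.5193, 0.1482, 0.1754]), [np.float64(0.0001464268145612492), np.float64(0.00014642681456115595)])
lever (array([177.6102, 199.6949]), array([ 4,  6, 10,  8, 59], dtype=int32)) (array([324.4146, 191.6951]), array([ 3,  4, 11, 10, 82], dtype=int32))
(array([ 0.4824, -0.1983,  0.1795]), [np.float64(0.00025705924682613166), np.float64(0.0002570592468261504)])
top hsv table/plate [[ 94  97 131]
 [ 50  24 125]
 [ 53  28 118]]
```

View pics/z1.png

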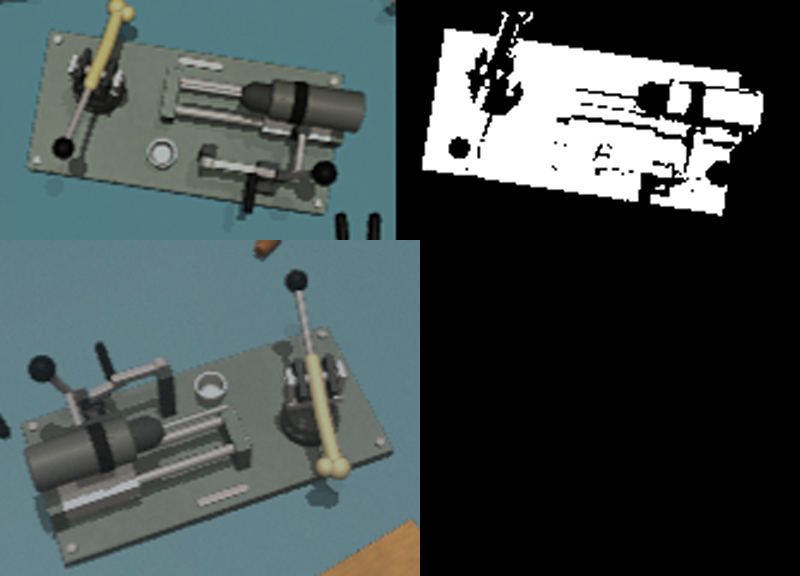

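The crop shows the plate corners clearly in both views; peg and catch are at the front, with the catch down and the vise handle raised and swung towards +y. Now I'll fit the stand pose.

Run:
```python
from h import *
S=np.array([[110,230,20],[-110,230,20],[-110,-230,20],[110,-230,20]])/1000
t=np.array([(210.8,133.3),(201.3,190),(324.6,208.2),(333,151)]);s=np.array([(321.7,233.2),(295.4,181.7),(170.4,220),(188.3,279)])
lt=np.array([324.4,191.7]);ls=np.array([177.6,199.7])
lb=np.array([-.1,-.140+.16*np.sin(-.35),.035+.16*np.cos(.35)])
P=np.vstack([S,lb])
def W(v,P): 
    c,q=np.cos(v[2]),np.sin(v[2]);return P@np.array([[c,q,0],[-q,c,0],[0,0,1]])+[v[0],v[1],0]
f=lambda v:np.concatenate([(proj("top",W(v,P))-np.vstack([t,lt])).ravel(),(proj("scene",W(v,P))-np.vstack([s,ls])).ravel()])
r=least_squares(f,[.6,0,-.15],loss="soft_l1");print(r.x);print(r.fun.reshape(-1,2))
v=r.x;np.save("v.npy",v)
for n,p in dict(vc=[0,.13,.13],vk0=[-.13,.13,.13],peg=[-.142,-.111,.11],lever=lb).items():print(n,W(v,np.array(p)))
k=np.array([.5193,.1482,.1754])-W(v,np.array([0,.13,.13]));c,q=np.cos(-v[2]),np.sin(-v[2])
l=np.array([c*k[0]-q*k[1],q*k[0]+c*k[1],k[2]]);print("knob rel stand",l,np.linalg.norm(l),"swivel",np.arctan2(-l[1],-l[0]),"tilt",np.arctan2(l[2],np.hypot(*l[:2])))
```

```text
[ 0.583  -0.0251 -0.1624]
[[-0.8098 -2.2513]
 [-1.2874 -0.8817]
 [ 0.3065  0.1784]
 [-0.5848 -1.2712]
 [ 1.6045  9.0602]
 [ 3.2554 -0.9716]
 [ 1.4084 -1.2456]
 [-1.4864  0.9566]
 [-0.9923  0.8766]
 [-5.3646 -7.8569]]
vc [0.604  0.1032 0.13  ]
vk0 [0.4757 0.1242 0.13  ]
peg [ 0.4249 -0.1117  0.11  ]
lever [ 0.4528 -0.2013  0.1853]
knob rel stand [-0.0909  0.0308  0.0454] 0.10613932066360247 swivel -0.32628679242484787 tilt 0.4419906777139023
```

Lever ball and handle length both say the plate isn't centred on the stand origin in x; I'll refit with a plate offset.

```bash
cat >> h.py <<'E'
def W(v,P):
    c,q=np.cos(v[2]),np.sin(v[2]);return np.asarray(P)@np.array([[c,q,0],[-q,c,0],[0,0,1]])+[v[0],v[1],0]
def lever(q):return np.array([-.1,-.14+.16*np.sin(q-.35),.035+.16*np.cos(q-.35)])
def knob(s,t):return np.array([-.13*np.cos(t)*np.cos(s),.13-.13*np.cos(t)*np.sin(s),.13+.13*np.sin(t)])
def peg(q):return np.array([-.142,-.045-.066*np.cos(q),.11+.066*np.sin(q)])
E
python3 - <<'E'
from h import *
S=np.array([[110,230,20],[-110,230,20],[-110,-230,20],[110,-230,20]])/1000
t=np.array([(210.8,133.3),(201.3,190),(324.6,208.2),(333,151),(324.4,191.7),(216,181.3)]);s=np.array([(321.7,233.2),(295.4,181.7),(170.4,220),(188.3,279),(177.6,199.7),(283.4,162.5)])
def f(v):
    X=W(v,np.vstack([S+[v[3],v[4],0],lever(0),knob(v[5],v[6])]))
    return np.concatenate([(proj("top",X)-t).ravel(),(proj("scene",X)-s).ravel()])
r=least_squares(f,[.6,0,-.15,.03,0,-.3,.4],loss="soft_l1");v=r.x;print(v);print(r.fun.reshape(-1,2));np.save("v.npy",v)
for n,p in dict(vc=[0,.13,.13],vk=knob(v[5],v[6]),vk0=knob(0,0),peg=peg(0),lever=lever(0),levhome=lever(.7)).items():print(n,W(v,p))
print("peg px",proj("top",W(v,peg(0))),proj("scene",W(v,peg(0))))
E
```

```text
[ 0.6134 -0.0217 -0.1632 -0.0319 -0.0106 -0.1842  0.3526]
[[-0.2737 -1.544 ]
 [-0.7935 -0.1552]
 [ 0.8192  1.0181]
 [-0.0318 -0.457 ]
 [ 0.1515 -0.4127]
 [-0.0066 -0.1279]
 [ 2.2571 -1.3353]
 [ 0.5488 -1.571 ]
 [-2.3483  0.4905]
 [-2.0098  0.3403]
 [-0.0919 -1.0232]
 [-0.0242  0.1675]]
vc [0.6345 0.1066 0.13  ]
vk [0.5198 0.1481 0.1749]
vk0 [0.5062 0.1277 0.13  ]
peg [ 0.4552 -0.1082  0.11  ]
lever [ 0.483  -0.1977  0.1853]
levhome [ 0.5008 -0.0895  0.1853]
peg px [[293.4322 201.973 ]] [[202.9993 193.5713]]
```

```bash
python3 -m jog '[[[1,-0.04,-0.02,-0.02,0],[1,-0.08,-0.04,-0.04,0],[1,-0.12,-0.06,-0.06,0],[1,-0.15,-0.074,-0.065,0],[1,-0.15,-0.074,-0.065,0]]]' && python3 -m jog '[[[1,-0.037,-0.018,0,0],[1,-0.074,-0.036,0,0],[1,-0.11,-0.055,0,0],[1,-0.15,-0.074,0,0],[1,-0.15,-0.074,0,0]]]' && python3 -m jog '[[[1,-0.037,-0.018,0,0],[1,-0.074,-0.036,0,0],[1,-0.11,-0.055,0,0],[1,-0.149,-0.075,0,0],[1,-0.149,-0.075,0,0]]]'
python3 - <<'E'
from h import *
o=robot.observe();im=robot.read_camera("wrist")[:,:,::-1];cv2.imwrite("pics/w1.png",im)
v=np.load("v.npy")
print(o["tool_pos"],o["tool_rot"],proj("wrist",W(v,np.array([knob(v[5],v[6]),[0,.13,.13]])),o))
E
```

```text
time: 0.52
tool_pos: [0.285, 0.3801, 0.3014]
tool_rot: [3.14, 0.003, 2.825]
contact_force: [0.2, 0.2, 0.1]
opening: 0.0919
grip_force: 0.0
time: 0.93
tool_pos: [0.4058, 0.2615, 0.2992]
tool_rot: [-3.14, 0.002, 2.822]
contact_force: [-0.3, -0.9, -0.1]
opening: 0.0915
grip_force: 0.0
time: 1.35
tool_pos: [0.5239, 0.1441, 0.2985]
tool_rot: [-3.14, 0.001, 2.823]
contact_force: [-0.7, 0.7, -0.3]
opening: 0.0916
grip_force: 0.0
[0.5239 0.1441 0.2985] [-3.1396  0.001   2.8226] [[254.2055 183.1213]
 [251.2483 263.4031]]
```

View pics/w1.png

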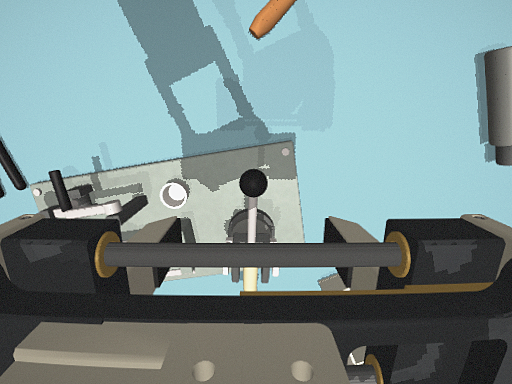

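The wrist view shows the ball at (253,183), 1 px from the prediction, and the handle is aligned with the tool. I'll descend and grasp it.

```bash
python3 -m jog '[[[1,0.005,0.0025,0.04,0],[1,0.005,0.0025,0.08,0],[1,0.005,0.0025,0.11,0],[1,0.005,0.0025,0.13,0],[1,0.005,0.0025,0.134,0]]]' && python3 -m jog '[[[-1,0,0,0,0],[-1,0,0,0,0],[-1,0,0,0,0],[-1,0,0,0,0],[-1,0,0,0,0]]]' 20 && python3 -m jog '[[[-1,0,0,0,0],[-1,0,0,0,0],[-1,0,0,0,0]]]'
```

```text
time: 1.82
tool_pos: [0.5129, 0.1535, 0.1619]
tool_rot: [-3.138, -0.007, 2.829]
contact_force: [-0.8, 0.7, 0.0]
opening: 0.0915
grip_force: 0.0
time: 2.23
tool_pos: [0.5168, 0.1528, 0.167]
tool_rot: [3.14, 0.002, 2.828]
contact_force: [-1.0, 0.4, 0.4]
opening: 0.0633
grip_force: 0.0
time: 2.48
tool_pos: [0.5164, 0.1526, 0.166]
tool_rot: [3.141, 0.0, 2.828]
contact_force: [-0.6, 0.5, 0.0]
opening: 0.0428
grip_force: 0.0
```

```bash
python3 -m jog '[[[-1,-0.005,-0.003,0.002,0],[-1,-0.005,-0.003,0.002,0],[-1,-0.005,-0.003,0.002,0],[-1,-0.005,-0.003,0.002,0],[-1,-0.005,-0.003,0.002,0]]]'
```

```text
time: 2.9
tool_pos: [0.5206, 0.1475, 0.1635]
tool_rot: [-3.141, 0.001, 2.827]
contact_force: [3.3, -4.7, -2.6]
opening: 0.0285
grip_force: 20.0
```

```bash
python3 -m jog '[[[-1,0.002,-0.004,0.006,-0.025],[-1,0.004,-0.008,0.014,-0.05],[-1,0.006,-0.012,0.0225,-0.075],[-1,0.0065,-0.0155,0.030,-0.1],[-1,0.0068,-0.0195,0.038,-0.125]]]' && python3 -m jog '[[[-1,0,-0.004,0.007,-0.026],[-1,0,-0.004,0.007,-0.026],[-1,0,-0.004,0.007,-0.026],[-1,0,-0.004,0.007,-0.026]]]'
python3 - <<'E'
from h import *
v=np.load("v.npy");o=robot.observe();print(o["tool_pos"],o["tool_rot"],W(v,knob(0,0)),np.pi+v[2])
a=robot.read_camera("top");s=robot.read_camera("scene")
cv2.imwrite("pics/t2.png",np.hstack([cv2.resize(a[115:225,185:350,::-1],None,fx=2.4,fy=2.4,interpolation=2),cv2.resize(s[135:245,245:410,::-1],None,fx=2.4,fy=2.4,interpolation=2)]))
E
```

```text
time: 3.32
tool_pos: [0.5074, 0.133, 0.126]
tool_rot: [3.139, 0.0, 2.954]
contact_force: [-0.5, 3.9, 3.5]
opening: 0.0285
grip_force: 20.0
time: 3.65
tool_pos: [0.5061, 0.1283, 0.1186]
tool_rot: [3.141, -0.002, 2.978]
contact_force: [-2.6, 2.4, -0.3]
opening: 0.0285
grip_force: 20.0
[0.5061 0.1283 0.1186] [ 3.1415 -0.0019  2.9783] [0.5062 0.1277 0.13  ] 2.978385987417224
```

View pics/t2.png

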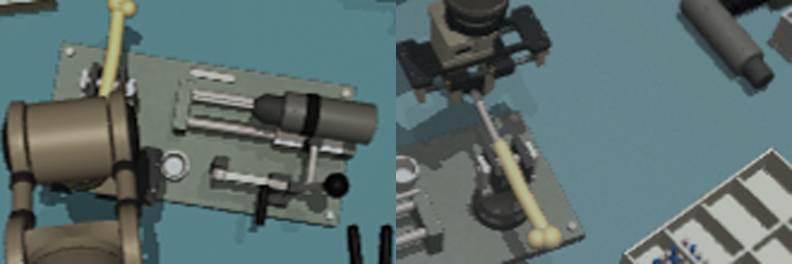

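The crops show the handle and bone now about along stand x. I'll release, rise, and measure the ball.

```bash
python3 -m jog '[[[0.4,0,0,0,0],[0.4,0,0,0,0],[0.4,0,0,0,0],[0.4,0,0,0,0],[0.4,0,0,0,0]]]' && python3 -m jog '[[[0.4,0,0,-0.03,0],[0.4,0,0,-0.07,0],[0.4,0,0,-0.11,0],[0.4,0,0,-0.13,0],[0.4,0,0,-0.13,0]]]' && python3 -m jog '[[[0.4,0,0,0,0],[0.4,0,0,0,0]]]'
python3 - <<'E'
from h import *
v=np.load("v.npy");o=robot.observe();w=robot.read_camera("wrist")[:,:,::-1].copy();s=robot.read_camera("scene")[:,:,::-1].copy()
K=W(v,knob(0,0));print(o["tool_pos"],o["tool_rot"],K)
pw=proj("wrist",K,o)[0];ps=proj("scene",K)[0];print("pred",pw,ps)
dw=dark(w,pw,22);ds=dark(s,ps,8);print(dw,ds)
X,e=tri(ray("wrist",dw[0],o),ray("scene",ds[0]));print(X,e, plane("wrist",dw[0],.13,o))
cv2.imwrite("pics/w3.png",np.hstack([w[100:300,100:400],cv2.resize(s[130:250,230:350],None,fx=1.667,fy=1.667)]))
E
```

```text
time: 4.17
tool_pos: [0.5073, 0.1277, 0.119]
tool_rot: [3.141, 0.001, 2.979]
contact_force: [-0.0, 0.2, -0.2]
opening: 0.0572
grip_force: 0.0
time: 4.58
tool_pos: [0.5094, 0.128, 0.2543]
tool_rot: [3.139, 0.01, 2.979]
contact_force: [-0.0, -0.0, -0.6]
opening: 0.0646
grip_force: 0.0
time: 4.75
tool_pos: [0.5064, 0.1277, 0.2477]
tool_rot: [-3.141, -0.001, 2.979]
contact_force: [-0.9, 0.1, -0.9]
opening: 0.0645
grip_force: 0.0
[0.5064 0.1277 0.2477] [-3.1412 -0.0014  2.9786] [0.5062 0.1277 0.13  ]
pred [251.4354 189.2873] [274.9585 170.9414]
(array([252.9187, 187.5633]), array([ 11,   7,  27,  29, 529], dtype=int32)) (array([275.3, 169. ]), array([ 6,  4,  8,  7, 40], dtype=int32))
[0.5034 0.13   0.1355] [np.float64(0.00035375727872127805), np.float64(0.00035375727872124726)] [0.5046 0.1295 0.13  ]
```

View pics/w3.png

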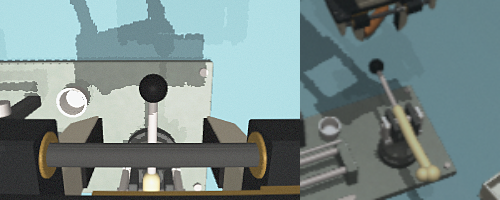

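The wrist crop shows the plate edge horizontal and the handle nearly vertical, so swivel is about 0. For tilt I'll get a wider wrist baseline on the way to the catch.

```bash
python3 -m jog '[[[0.4,0.01,-0.04,0,0],[0.4,0.02,-0.08,0,0],[0.4,0.03,-0.12,0,0],[0.4,0.03,-0.14,0,0],[0.4,0.03,-0.14,0,0]]]' && python3 -m jog '[[[0.4,0,0,0,0],[0.4,0,0,0,0],[0.4,0,0,0,0]]]'
cat > m.py <<'E'
from h import *
import sys
v=np.load("v.npy");o=robot.observe();w=robot.read_camera("wrist")[:,:,::-1].copy();t=robot.read_camera("top")[:,:,::-1].copy()
cv2.imwrite("pics/%s.png"%sys.argv[1],w)
K=W(v,knob(0,0));print(o["tool_pos"],o["tool_rot"])
pw=proj("wrist",K,o)[0];dw=dark(w,pw,24);print(pw,dw)
c,d=ray("wrist",dw[0],o);np.save(sys.argv[1]+".npy",[c,d])
a,b=ray("wrist",[252.9187,187.5633],{"tool_pos":np.array([0.5064,0.1277,0.2477]),"tool_rot":np.array([-3.1412,-.0014,2.9786])})
print("wrist pair",tri((c,d),(a,b)))
dt=dark(t,proj("top",K)[0],8);print("top",dt,proj("top",K))
if dt: print(tri((c,d),(a,b),ray("top",dt[0])))
for n,p in dict(peg=peg(0),lev=lever(0)).items():print(n,W(v,p),proj("wrist",W(v,p),o))
E
python3 m.py w4
```

```text
time: 5.27
tool_pos: [0.4533, -0.0085, 0.2477]
tool_rot: [-3.14, -0.002, 2.975]
contact_force: [0.3, 0.3, -0.8]
opening: 0.064
grip_force: 0.0
time: 5.52
tool_pos: [0.4547, -0.0045, 0.2482]
tool_rot: [3.141, -0.001, 2.98]
contact_force: [0.5, 0.7, 0.5]
opening: 0.0643
grip_force: 0.0
[ 0.4547 -0.0045  0.2482] [ 3.1412 -0.0009  2.9799]
[379.1661 215.669 ] (array([372.9359, 222.1886]), array([  0,  11,  35,  38, 562], dtype=int32))
wrist pair (array([0.5124, 0.1268, 0.1194]), [np.float64(0.005407281565044664), np.float64(0.005407281565044757)])
top (array([222.6923, 187.5   ]), array([ 4,  6,  8,  8, 52], dtype=int32)) [[223.2741 186.9156]]
(array([0.5087, 0.1273, 0.1245]), [np.float64(0.007878103627141279), np.float64(0.0032439007409391226), np.float64(0.004663455569664859)])
peg [ 0.4552 -0.1082  0.11  ] [[161.7857 199.2657]]
lev [ 0.483  -0.1977  0.1853] [[ 52.2852 265.2134]]
```

View pics/w4.png

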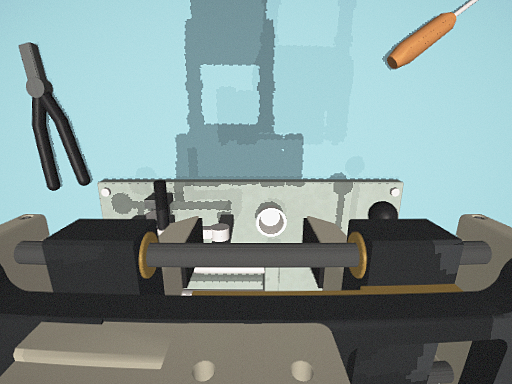

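The ball, partly hidden at right, is centred near (384,216) against (379,216) predicted. Both baselines put it about 6 mm high, so tilt is about +0.04. I'll press it down from the top with shut fingertips to level.

```bash
python3 -m jog '[[[-1,-0.009,0.04,0,0],[-1,-0.018,0.08,0,0],[-1,-0.027,0.12,0,0],[-1,-0.0287,0.1395,0,0],[-1,-0.0287,0.1395,0,0]]]' && python3 -m jog '[[[-1,0,0,0.03,0],[-1,0,0,0.06,0],[-1,0,0,0.08,0],[-1,0,0,0.082,0],[-1,0,0,0.082,0]]]' && python3 -m jog '[[[-1,0,0,0.003,0],[-1,0,0,0.006,0],[-1,0,0,0.009,0]]]' && python3 -m jog '[[[-1,0,0,0.002,0],[-1,0,0,0.004,0],[-1,0,0,0.004,0],[-1,0,0,0.004,0]]]'
```

```text
time: 6.03
tool_pos: [0.506, 0.132, 0.2481]
tool_rot: [3.14, -0.0, 2.984]
contact_force: [-0.8, -0.7, -1.5]
opening: 0.0352
grip_force: 0.0
time: 6.45
tool_pos: [0.5048, 0.1274, 0.166]
tool_rot: [-3.141, -0.003, 2.979]
contact_force: [1.1, -0.3, 0.4]
opening: 0.0031
grip_force: 0.0
time: 6.7
tool_pos: [0.5063, 0.1275, 0.1588]
tool_rot: [3.141, 0.003, 2.979]
contact_force: [0.2, -0.0, 0.8]
opening: 0.0002
grip_force: 0.0
time: 7.03
tool_pos: [0.5056, 0.1276, 0.1539]
tool_rot: [3.141, 0.0, 2.979]
contact_force: [-0.0, 0.3, 1.0]
opening: 0.001
grip_force: 0.5
```

```bash
python3 -m jog '[[[-1,0,0,0.001,0],[-1,0,0,0.001,0],[-1,0,0,0.001,0]]]'; python3 -m jog '[[[-1,0,0,0.001,0],[-1,0,0,0.001,0],[-1,0,0,0.001,0]]]'
```

```text
time: 7.28
tool_pos: [0.5055, 0.1276, 0.1528]
tool_rot: [3.141, 0.0, 2.979]
contact_force: [-1.1, 0.2, 2.3]
opening: 0.0006
grip_force: 1.1
time: 7.53
tool_pos: [0.5054, 0.1276, 0.1516]
tool_rot: [3.141, -0.0, 2.979]
contact_force: [-1.6, 0.8, 2.2]
opening: 0.0005
grip_force: 1.0
```

```bash
python3 -m jog '[[[-1,0,0,-0.03,0],[-1,0,0,-0.07,0],[-1,0,0,-0.1,0],[0.2,0,0,-0.1,0]]]' && python3 -m jog '[[[0.2,0.003,-0.03,0,0.03],[0.2,0.006,-0.07,0,0.06],[0.2,0.01,-0.11,0,0.09],[0.2,0.012,-0.13,0,0.12],[0.2,0.012,-0.13,0,0.12]]]' && python3 -m jog '[[[0.2,0,0,0,0],[0.2,0,0,0,0]]]'
python3 - <<'E'
from h import *
v=np.load("v.npy");o=robot.observe();w=robot.read_camera("wrist")[:,:,::-1].copy();s=robot.read_camera("scene")[:,:,::-1]
cv2.imwrite("pics/w5.png",np.hstack([w[150:300,60:460],cv2.resize(s[135:245,240:350],(150,150))]));print(o["tool_pos"],o["tool_rot"])
K=W(v,knob(0,0));ds=dark(s,proj("scene",K)[0],8);print(proj("scene",K),ds)
T=W(v,peg(0)+[-.010,0,-.011]);M=R.from_euler("xyz",o["tool_rot"]).as_matrix();print("delta tool",M.T@(T-o["tool_pos"]),"peg px",proj("wrist",W(v,np.array([peg(0),peg(0)-[.02,0,0]])),o))
E
```

```text
time: 7.87
tool_pos: [0.5084, 0.1278, 0.2579]
tool_rot: [3.139, 0.011, 2.979]
contact_force: [0.3, 0.6, 0.4]
opening: 0.0038
grip_force: 0.0
time: 8.28
tool_pos: [0.4717, -0.0021, 0.2512]
tool_rot: [-3.14, -0.0, 2.854]
contact_force: [0.7, -0.1, 0.3]
opening: 0.0362
grip_force: 0.0
time: 8.45
tool_pos: [0.4728, 0.0016, 0.2514]
tool_rot: [3.141, -0.0, 2.859]
contact_force: [0.6, -0.7, -0.1]
opening: 0.0492
grip_force: 0.0
[0.4728 0.0016 0.2514] [ 3.1412 -0.0002  2.859 ]
[[274.9585 170.9414]] (array([275.3, 170. ]), array([ 6,  5,  8,  7, 40], dtype=int32))
delta tool [-0.0038 -0.1116  0.1524] peg px [[155.5562 195.5969]
 [151.8483 178.7211]]
```

View pics/w5.png

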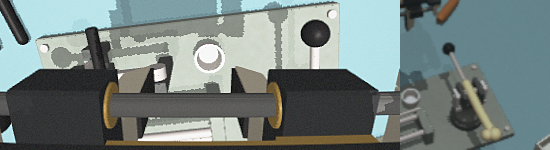

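The wrist crop shows the peg tip at about (151,178), matching the prediction, and the scene crop shows the ball at its level position. I'll go over the peg and descend.

```bash
python3 -m jog '[[[0.2,-0.001,-0.04,0,0],[0.2,-0.003,-0.08,0,0],[0.2,-0.004,-0.1,0,0],[0.2,-0.004,-0.112,0,0],[0.2,-0.004,-0.112,0,0]]]' && python3 -m jog '[[[0.2,0,0,0.03,0],[0.2,0,0,0.065,0],[0.2,0,0,0.1,0],[0.2,0,0,0.1,0]]]' && python3 -m jog '[[[0.2,0,0,0.025,0],[0.2,0,0,0.045,0],[0.2,0,0,0.052,0],[0.2,0,0,0.052,0],[0.2,0,0,0.052,0]]]'
```

```text
time: 8.97
tool_pos: [0.4452, -0.1086, 0.2515]
tool_rot: [-3.141, -0.0, 2.858]
contact_force: [-0.3, 0.0, 0.2]
opening: 0.0549
grip_force: 0.0
time: 9.3
tool_pos: [0.4421, -0.1046, 0.1465]
tool_rot: [3.14, -0.011, 2.861]
contact_force: [-0.8, 1.1, -1.2]
opening: 0.055
grip_force: 0.0
time: 9.72
tool_pos: [0.4461, -0.1072, 0.1009]
tool_rot: [3.142, 0.001, 2.86]
contact_force: [-0.3, 0.0, 0.4]
opening: 0.0553
grip_force: 0.0
```

Now I'll close lightly on the peg.

```bash
python3 -m jog '[[[-1,0,0,0.002,0],[-1,0,0,0.002,0],[-1,0,0,0.002,0],[-1,0,0,0.002,0],[-1,0,0,0.002,0]]]' 6 && python3 -m jog '[[[-1,0,0,0,0],[-1,0,0,0,0],[-1,0,0,0,0],[-1,0,0,0,0]]]'
python3 - <<'E'
from h import *
v=np.load("v.npy");o=robot.observe();M=R.from_euler("xyz",o["tool_rot"]).as_matrix()
for q in np.arange(0,2.3,.2):print(round(q,1),M.T@(W(v,peg(q))-W(v,peg(0))))
E
```

```text
time: 10.13
tool_pos: [0.4454, -0.1075, 0.0981]
tool_rot: [3.142, 0.001, 2.859]
contact_force: [-0.1, -0.2, -0.4]
opening: 0.0266
grip_force: 0.0
time: 10.47
tool_pos: [0.4449, -0.1084, 0.0978]
tool_rot: [-3.14, -0.0, 2.859]
contact_force: [-2.7, -4.7, 1.4]
opening: 0.0148
grip_force: 5.9
0.0 [0. 0. 0.]
0.2 [ 0.0002  0.0013 -0.0131]
0.4 [ 0.0006  0.0051 -0.0257]
0.6 [ 0.0014  0.0114 -0.0373]
0.8 [ 0.0024  0.0198 -0.0474]
1.0 [ 0.0036  0.03   -0.0556]
1.2 [ 0.005   0.0417 -0.0616]
1.4 [ 0.0065  0.0543 -0.0651]
1.6 [ 0.0081  0.0673 -0.0661]
1.8 [ 0.0096  0.0803 -0.0644]
2.0 [ 0.0111  0.0927 -0.0602]
2.2 [ 0.0125  0.104  -0.0535]
```

```bash
python3 -m jog '[[[-1,0.0002,0.0013,-0.0131,0],[-1,0.0006,0.0051,-0.0257,0],[-1,0.0014,0.0114,-0.0373,0],[-1,0.0024,0.0198,-0.0474,0],[-1,0.0036,0.03,-0.0556,0]]]' && python3 -m jog '[[[-1,0.0014,0.0117,-0.006,0],[-1,0.0029,0.0243,-0.0095,0],[-1,0.0045,0.0373,-0.0105,0],[-1,0.006,0.0503,-0.0088,0],[-1,0.0075,0.0627,-0.0046,0]]]' && python3 -m jog '[[[-1,0.0014,0.0113,0.0067,0],[-1,0.0014,0.0113,0.0067,0]]]'
python3 - <<'E'
from h import *
v=np.load("v.npy");s=robot.read_camera("scene")[:,:,::-1];t=robot.read_camera("top")[:,:,::-1]
cv2.imwrite("pics/s6.png",np.hstack([cv2.resize(s[145:245,160:310],(600,400)),]))
E
```

```text
time: 10.88
tool_pos: [0.4502, -0.0793, 0.1547]
tool_rot: [-3.139, 0.002, 2.858]
contact_force: [-0.8, -3.5, 2.8]
opening: 0.0148
grip_force: 6.1
time: 11.3
tool_pos: [0.4609, -0.0151, 0.1585]
tool_rot: [-3.141, 0.002, 2.859]
contact_force: [0.0, -1.0, 0.7]
opening: 0.0151
grip_force: 6.0
time: 11.47
tool_pos: [0.4628, -0.0026, 0.1508]
tool_rot: [3.14, 0.001, 2.86]
contact_force: [2.1, 3.2, 2.5]
opening: 0.0151
grip_force: 6.0
```

View pics/s6.png

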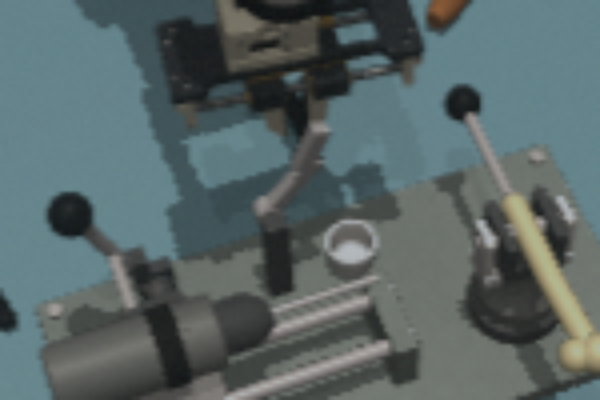

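The scene crop shows the catch tipped over towards the vise, past upright, with the lever still at rest. I'll release and go to above the lever ball.

```bash
python3 -m jog '[[[0.5,0,0,0,0],[0.5,0,0,0,0],[0.5,0,0,0,0],[0.5,0,0,0,0],[0.5,0,0,0,0]]]' && python3 -m jog '[[[0.5,0,0,-0.03,0],[0.5,0,0,-0.07,0],[0.5,0,0,-0.1,0],[0.5,0,0,-0.13,0],[0.5,0,0,-0.13,0]]]' && python3 -m jog '[[[0.5,0,-0.04,0,-0.04],[0.5,0,-0.08,0,-0.08],[0.5,0,-0.12,0,-0.12],[0.5,0,-0.14,0,-0.12],[0.5,0,-0.14,0,-0.12]]]' && python3 -m jog '[[[0.5,0,0,0,0],[0.5,0,0,0,0]]]'
python3 - <<'E'
from h import *
v=np.load("v.npy");o=robot.observe();w=robot.read_camera("wrist")[:,:,::-1];s=robot.read_camera("scene")[:,:,::-1]
cv2.imwrite("pics/w7.png",np.hstack([w[130:330,20:420],cv2.resize(s[145:245,160:310],(300,200))]))
T=W(v,lever(0)-[0,0,.011]);M=R.from_euler("xyz",o["tool_rot"]).as_matrix();print(o["tool_pos"],o["tool_rot"],"delta",M.T@(T-o["tool_pos"]))
X=W(v,np.array([lever(0),peg(2.3),knob(0,0)]));print(proj("wrist",X,o),proj("scene",X))
E
```

```text
time: 11.98
tool_pos: [0.462, -0.0045, 0.1511]
tool_rot: [-3.141, -0.0, 2.858]
contact_force: [-0.9, 1.0, 0.2]
opening: 0.0436
grip_force: 0.0
time: 12.4
tool_pos: [0.4645, -0.0047, 0.287]
tool_rot: [3.141, 0.01, 2.859]
contact_force: [1.1, -0.3, -0.2]
opening: 0.0689
grip_force: 0.0
time: 12.82
tool_pos: [0.422, -0.1419, 0.2807]
tool_rot: [-3.14, -0.001, 2.974]
contact_force: [0.5, 0.6, 1.0]
opening: 0.0685
grip_force: 0.0
time: 12.98
tool_pos: [0.4231, -0.1381, 0.2809]
tool_rot: [3.141, -0.0, 2.978]
contact_force: [0.2, -0.3, 0.7]
opening: 0.0689
grip_force: 0.0
[ 0.4231 -0.1381  0.2809] [ 3.1409 -0.0005  2.9783] delta [-0.0689 -0.0492  0.1065]
[[203.7861 259.1265]
 [383.2857 212.1485]
 [471.9299 212.7455]] [[177.5081 198.6768]
 [235.1286 174.3733]
 [274.9585 170.9414]]
```

View pics/w7.png

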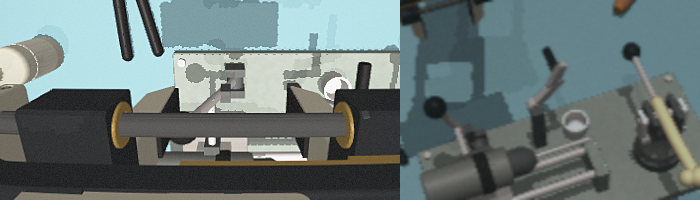

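The crops show the catch resting on its far side and the lever ball where predicted, about (204,258). I'll descend and grasp it.

```bash
python3 -m jog '[[[0.5,-0.025,-0.02,0,0],[0.5,-0.05,-0.04,0,0],[0.5,-0.069,-0.049,0,0],[0.5,-0.069,-0.049,0,0],[0.5,-0.069,-0.049,0,0]]]' && python3 -m jog '[[[0.5,0,0,0.03,0],[0.5,0,0,0.06,0],[0.5,0,0,0.09,0],[0.5,0,0,0.105,0],[0.5,0,0,0.107,0]]]' && python3 -m jog '[[[-1,0,0,0,0],[-1,0,0,0,0],[-1,0,0,0,0],[-1,0,0,0,0],[-1,0,0,0,0]]]' 20 && python3 -m jog '[[[-1,0,0,0,0],[-1,0,0,0,0],[-1,0,0,0,0]]]'
python3 - <<'E'
from h import *
v=np.load("v.npy");o=robot.observe();M=R.from_euler("xyz",o["tool_rot"]).as_matrix()
print(W(v,lever(0)))
for q in [.14,.28,.42,.56,.7,.74]:print(q,M.T@(W(v,lever(q))-W(v,lever(0))))
E
```

```text
time: 13.5
tool_pos: [0.4839, -0.1973, 0.2804]
tool_rot: [3.141, -0.001, 2.98]
contact_force: [-0.8, 0.1, 0.5]
opening: 0.0691
grip_force: 0.0
time: 13.92
tool_pos: [0.4812, -0.1957, 0.1713]
tool_rot: [3.139, -0.006, 2.98]
contact_force: [-0.5, 0.2, -0.1]
opening: 0.0691
grip_force: 0.0
time: 14.33
tool_pos: [0.4837, -0.1982, 0.1753]
tool_rot: [-3.141, 0.002, 2.979]
contact_force: [0.2, 0.1, -1.4]
opening: 0.0401
grip_force: 0.0
time: 14.58
tool_pos: [0.4836, -0.1992, 0.175]
tool_rot: [-3.14, 0.002, 2.979]
contact_force: [-2.0, -6.1, 4.9]
opening: 0.0325
grip_force: 20.0
[ 0.483  -0.1977  0.1853]
0.14 [-0.      0.0215 -0.0062]
0.28 [-0.      0.0437 -0.0094]
0.42 [-0.      0.066  -0.0094]
0.56 [-0.      0.0882 -0.0064]
0.7 [-0.      0.1097 -0.0002]
0.74 [-0.      0.1157  0.0021]
```

```bash
python3 -m jog '[[[-1,0,0.011,-0.0035,0],[-1,0,0.0215,-0.0062,0],[-1,0,0.0325,-0.008,0],[-1,0,0.0437,-0.0094,0],[-1,0,0.055,-0.0096,0]]]' && python3 -m jog '[[[-1,0,0.011,0.0002,0],[-1,0,0.022,0.0015,0],[-1,0,0.0332,0.0032,0],[-1,0,0.044,0.006,0],[-1,0,0.0547,0.0094,0]]]' && python3 -m jog '[[[-1,0,0.002,0.001,0],[-1,0,0.002,0.001,0],[-1,0,0.002,0.001,0],[-1,0,0.002,0.001,0]]]'
python3 - <<'E'
from h import *
v=np.load("v.npy");o=robot.observe();print(o["tool_pos"],W(v,lever(.7)),o["contact_force"])
E
```

```text
time: 15.0
tool_pos: [0.4933, -0.1455, 0.1854]
tool_rot: [-3.138, 0.004, 2.979]
contact_force: [-0.7, -7.9, 4.6]
opening: 0.0328
grip_force: 20.0
time: 15.42
tool_pos: [0.5022, -0.0912, 0.1756]
tool_rot: [-3.138, 0.004, 2.979]
contact_force: [-0.7, -11.2, 7.5]
opening: 0.0326
grip_force: 20.0
time: 15.75
tool_pos: [0.5023, -0.0911, 0.1755]
tool_rot: [-3.136, 0.004, 2.979]
contact_force: [-3.9, -14.0, 10.8]
opening: 0.0325
grip_force: 20.0
[ 0.5023 -0.0911  0.1755] [ 0.5008 -0.0895  0.1853] [ -3.8996 -14.0335  10.7615]
```

```bash
python3 -m jog '[[[-1,0,0.003,0.001,0],[-1,0,0.003,0.001,0],[-1,0,0.003,0.001,0],[-1,0,0.003,0.001,0]]]' 25
python3 - <<'E'
from h import *
v=np.load("v.npy");s=robot.read_camera("scene")[:,:,::-1]
cv2.imwrite("pics/s8.png",cv2.resize(s[130:290,150:350],(800,640)[:2] if 0 else (750,600)))
E
```

```text
time: 16.08
tool_pos: [0.5025, -0.0905, 0.1752]
tool_rot: [-3.132, 0.005, 2.979]
contact_force: [-8.8, -22.6, 16.6]
opening: 0.0323
grip_force: 25.0
```

View pics/s8.png

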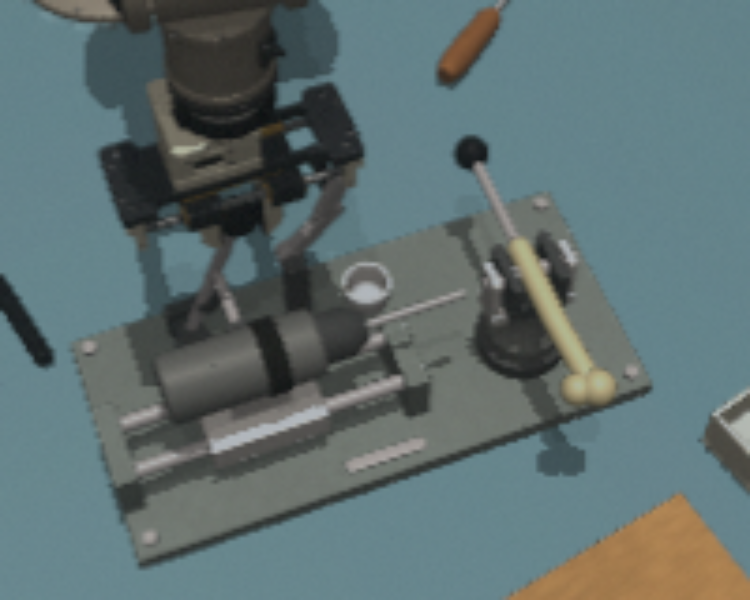

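The scene view shows the lever home, the drill fed forward, the catch still over, and the vise level and square. Time to hand in.

```bash
python3 -c "
from cell import robot
print(robot.hand_in())"
```

```text
the job is handed in; nothing more can be done
None
```

I handed the job in at about 16 s. The vise measured level and square to within about 0.02 rad, the catch is flipped over and resting on its far side, and the gripper is still holding the feed lever fully home against its stop.

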